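# Hardness reading on a rubber sample

### The job

Take a hardness reading of the large round rubber sample: lift the hand tester out of its wooden rest, press it straight down on the middle of the sample, pin first, until its foot lies flush on the steel ring, and hold it there for a good second while the depth is read. Then stand the tester back upright in its rest, its pin in the hole, and let go.

Things in the scene. Friction and masses are not known exactly. Their poses are not given: they have to be found in the camera images.
- tester_grip (a point): Loose hand tester, 0.27 kg: black round barrel, 40 mm diameter, 86 mm tall, on a thin neck and a round steel foot 60 mm across. Point: on its axis, half-way up the barrel, 85 mm above the foot's underside, 46 mm below the top; z up when upright. A sprung steel pin (10 mm diameter, 1.1 N/mm) sticks 20 mm out under the foot and slides up into it. Starts upright in its rest.
- pad_mid (a point): Large round sample, fixed: steel ring, 90 mm diameter, 35 mm tall, filled level with a black rubber disc 48 mm across (the square and the small low round samples are not wanted). Point: middle of the top face. The rubber gives 1.3 mm per N under the pin: with the tester's foot flush on the ring it has sunk about 12 mm, at about 9 N.
- pad_core (a joint): How far the rubber of the large round sample is pushed in (m): 0 untouched, about 0.012 with the tester's foot flush on the ring, 0.016 at most; springs back by itself.
- rest_hole0 (a point): Tester's rest, fixed: wooden block 100 x 100 mm, 35 mm tall, with one upright through hole, 41 mm diameter. Point: middle of the hole's mouth on the top face. The foot stands on the top face around the hole, so the barrel's middle is 85 mm above this point. Small things standing between rest and samples are under 85 mm tall.
Mind the look-alikes: they are no part of the job. Several things look just like the part that bears rest_hole0: the one meant starts farthest to the robot's right. What is shaped like the part that bears tester_grip but red is not meant.

How it is judged:
By the outcome, as a careful person would: the job done as asked, in the order asked, and still so for the second after the job is handed in, with the robot touching nothing.
It also fails if it takes over 48 s, if anything falls off the work surface, if the arm or the gripper's body presses on something with over 40 N, if the wrist force passes 120 N, or if a joint passes its speed limit or range.

### The arm

A 6-joint arm with a two-finger parallel gripper is mounted at the origin on the work surface. World frame = base frame: x ahead of the robot, y to its left, z up, the work surface at z = 0. Lengths are in m, angles in rad, forces in N, time in s.
With the tool pointing down it reaches from about 0.35 to 0.975 m from the base axis. Payload 4.9 kg.
Tool frame: the origin (TCP) lies at the very end of the fingers, on their centre line; the grasp point (between the pads) lies 19 mm behind it; x points along the fingers, y is the direction in which the jaws open and shut, and the axes are right-handed (so a half turn about x gives the same grasp; the last joint's range is limited). The gripper opens to 85 mm and grips with 20 to 120 N. Pads are 22 mm wide; open, the fingers measure 114 mm over their backs; the gripper's body (76 mm by 85 mm) begins 54 mm behind the grasp point. The pads swing forward as they close: fully open they stand 13 mm farther back than shut.
Start: joints at [1.167, 0.053, 1.613, -0, 1.476, -0.119], TCP at [0.176, 0.6, 0.231] pointing down, gripper open.
Joint ranges: [-3.01, 3.01], [-1.01, 2.22], [0.06, 2.58], [-1.02, 4.17], [0.09, 2.62], [-3.14, 3.14]. Speed limits (rad/s): [2.57, 2.57, 3.14, 3.14, 3.14, 3.14].

### API

Orientations are given as a rotation vector (axis times angle).
In Python, from station import ctrl gives the robot as it stands. The module is installed in compiled form; this text tells all that it offers.
- The arm moves only by the shell command python3 -m handwheel 'ROWS' [FORCE]. ROWS is JSON, one flat list of numbers, 7 for each row, row after row: the opening, from 0 (shut) to 1 (fully open), then the shift along the tool's x, y, z in m, then the turn, a rotation vector about the tool's x, y, z in degrees. A call has 1 to 12 rows; each row is the pose to reach, as a shift and turn from the pose commanded when the call began, along the tool's axes at that moment; what a row does not reach only later rows make up. A row lasts 1/12 s, in which the tool goes at most 41.7 mm and 7.16 degrees, less where a joint would pass 70% of its speed; a pose out of reach is approached as far as the arm can. A call with a gripper value outside its range is refused whole. The fingers move at their own pace and stop on an object; FORCE is the grip in N (left out, the last holds). Time passes only in rows, so rows that repeat a pose let the fingers close. It gives the time, the measured TCP pose, the force and the opening at its end, in the units of the state.
- ctrl.get_obs(): the state, without advancing time (a new reading comes with each control period).
- ctrl.get_image(name): name is "scene" or "top"; returns (picture, depth): 384x512x3 uint8, blue, green, red; 384x512 float32, m along the optical axis (not along the pixel's ray), 0 where there is no reading.
- ctrl.camera_params(name): a dict with "fov_y" (degrees; the focal length in pixels is half the picture's height over the tangent of half this angle, whatever the lens; pixels are square), "cx", "cy" (the principal point, pixels), "R" (3x3) and "t" (3): a world point X has camera coordinates R X + t. Camera axes: x right, y down, z forward; pixel columns grow to the right and rows downward; lengths in m; the calibration is good to about 2 mm. A picture is of the moment at which its call begins. camera_params takes no time and is no camera call.
- ctrl.finish_job(): hands the job in, once; it reports no verdict.
The state is a dict: "t": time; "q": joint angles; "dq": joint speeds; "effort": joint torques, N m; "tool_pos": TCP position; "tool_rot": TCP orientation; "contact_force": force on the tool from outside, world axes, zero at the start; "wrist_torque": the same for the moment, N m; "opening": finger opening in m.
Only numpy, scipy, OpenCV 4.12 (cv2) and the standard library are available. Lean on these libraries where they do the work, as an engineer would, in place of code of your own. Each camera call takes 0.05 s, during which the arm holds its last target.

## Working session

There is one attempt and no reset: what is moved stays moved. The work goes in short steps, Python scripts to look and compute and a shell command to move; the robot and the scene stay as the last step left them, time stands still between calls to the robot, and variables do not carry over. Pictures are saved under pics/ and viewed, and the job is handed in when it is done.

```bash
mkdir -p pics; cat > h.py <<'E'
import numpy as np,cv2
from station import ctrl
def grab(n):
    im,d=ctrl.get_image(n); p=ctrl.camera_params(n); np.savez('pics/_%s.npz'%n,im=im,d=d); return im,d,p
def world(d,p):
    h,w=d.shape; f=h/2/np.tan(np.radians(p['fov_y'])/2)
    u,v=np.meshgrid(np.arange(w),np.arange(h))
    P=np.stack([(u-p['cx'])/f*d,(v-p['cy'])/f*d,d],-1)
    return (P-np.array(p['t']))@np.array(p['R'])
E
python3 - <<'E'
from h import *
for n in('scene','top'):
    im,d,p=grab(n); print(n,p); cv2.imwrite('pics/%s1.png'%n,cv2.resize(im,(800,600)))
o=ctrl.get_obs();print(o)
E
```

```text
scene {'fov_y': 54.57398769694266, 'cx': 262.091869474284, 'cy': 189.31960739900646, 'R': array([[ 0.02054632,  0.99964167, -0.01715758],
       [ 0.66405611, -0.02647378, -0.74721391],
       [-0.74740039,  0.0039589 , -0.66436209]]), 't': array([ 0.00298304, -0.23948262,  1.172846  ])}
top {'fov_y': 42.84652371287676, 'cx': 255.9124091560891, 'cy': 185.02930531706298, 'R': array([[ 0.02352006, -0.99959982,  0.01571661],
       [-0.99754044, -0.02450413, -0.06567053],
       [ 0.06602937, -0.01413338, -0.99771758]]), 't': array([-0.03578834,  0.48635872,  1.10123009])}
{'t': 0.1, 'q': array([ 1.16704239e+00,  5.33016897e-02,  1.61415300e+00,  2.60742269e-05,
        1.47600997e+00, -1.19016555e-01]), 'dq': array([ 8.35234971e-04, -2.01422905e-03, -3.31214369e-03, -2.14867514e-05,
       -2.23155352e-03, -3.15376489e-04]), 'effort': array([-6.98435315e-05, -3.94904602e+01, -3.71363783e+01, -1.35029773e-04,
        3.85195468e-03, -4.42612603e-06]), 'tool_pos': array([0.17534532, 0.59931176, 0.23018144]), 'tool_rot': array([ 0.22209412,  1.55972584, -0.22493229]), 'contact_force': array([-0.28084511,  0.50864549,  0.30791532]), 'wrist_torque': array([ 0.06899162, -0.02923887, -0.01672537]), 'opening': 0.08545853326772447}
```

View pics/scene1.png

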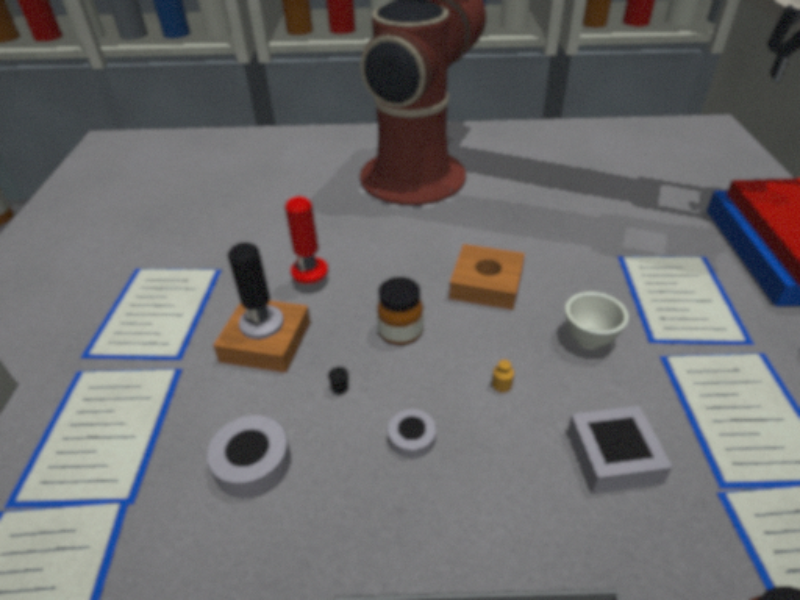

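View pics/top1.png

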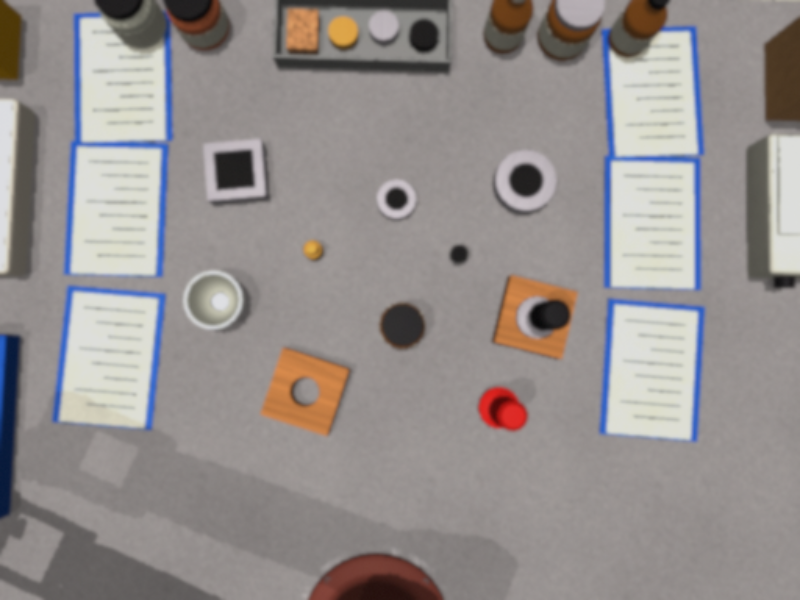

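Candidates, in top.png pixels:
- **Rests:** (535,318) holds the black tester and (305,390) is empty. Image right is −y, so (535,318) is farthest to the robot's right and is the one meant.
- **Testers:** black at (550,315), red at (503,408). The black one is meant.
- **Samples:** the large ring at (525,181), the small low ring at (397,199) and the square at (235,170). The large ring is meant.

I'll confirm these in an enlarged crop and measure.

```bash
python3 - <<'E'
from h import *
Z={n:np.load('pics/_%s.npz'%n) for n in('scene','top')}
a=cv2.resize(Z['top']['im'][80:290,280:400],None,fx=2.8,fy=2.8,interpolation=cv2.INTER_CUBIC)
b=cv2.resize(Z['scene']['im'][120:330,110:260],None,fx=2.8,fy=2.8,interpolation=cv2.INTER_CUBIC)
cv2.imwrite('pics/crop1.png',np.hstack([a,b]))
for n in('top','scene'):
    d=Z[n]['d'];p=ctrl.camera_params(n);W=world(d,p);W[d==0]=np.nan
    x,y,z=W[...,0],W[...,1],W[...,2]
    tab=(abs(z)<.01)&(x>.3)&(x<.8)&(abs(y)<.3)
    print(n,'table z',np.nanmedian(z[tab]))
    # rough heights near tester and ring
    def fit(m,name):
        pts=np.c_[x[m],y[m]].astype(np.float32)
        print(name,m.sum(),'z',np.median(z[m]).round(4),'mean',pts.mean(0).round(4),'rect',np.round(cv2.minAreaRect(pts)[0],4),np.round(cv2.minAreaRect(pts)[1],4),round(cv2.minAreaRect(pts)[2],1),'circ',np.round(cv2.minEnclosingCircle(pts)[0],4),round(cv2.minEnclosingCircle(pts)[1],4))
    box=lambda x0,x1,y0,y1,z0,z1:(x>x0)&(x<x1)&(y>y0)&(y<y1)&(z>z0)&(z<z1)
    fit(box(.55,.8,-.3,-.1,.025,.045),'ring')
    fit(box(.35,.56,-.3,-.12,.026,.0385),'rest')
    fit(box(.35,.56,-.3,-.12,.039,.06),'foot')
    fit(box(.35,.56,-.3,-.12,.157,.18),'top')
    for k in range(8,17): 
        m=box(.35,.56,-.3,-.12,k*.01,k*.01+.01)
        if m.sum()>4: fit(m,'sl%d'%k)
    for nm,b in dict(jar=(.4,.55,-.07,.05,.01,.12),nub=(.5,.6,-.12,-.05,.008,.12),red=(.27,.41,-.2,-.1,.02,.2)).items():
        m=box(*b); print(nm,m.sum(),np.nanmin(W[m],0).round(3),np.nanmax(W[m],0).round(3))
E
```

```text
top table z -0.0006041577831251464
ring 1217 z 0.034 mean [ 0.6478 -0.2007] rect [ 0.6102 -0.1821] [0.0895 0.1765] 62.9 circ [ 0.6146 -0.1695] 0.0921
rest 1262 z 0.0343 mean [ 0.4504 -0.2137] rect [ 0.4613 -0.187 ] [0.1772 0.1086] 71.3 circ [ 0.467 -0.189] 0.101
foot 282 z 0.0447 mean [ 0.4479 -0.2082] rect [ 0.4433 -0.218 ] [0.087  0.0752] 64.5 circ [ 0.451  -0.2179] 0.0494
top 307 z 0.1641 mean [ 0.4496 -0.2181] rect [ 0.4497 -0.2185] [0.0386 0.037 ] 44.5 circ [ 0.4501 -0.2189] 0.0202
sl8 11 z 0.0844 mean [ 0.4456 -0.2026] rect [ 0.4441 -0.2041] [0.0296 0.0064] 20.7 circ [ 0.4452 -0.2071] 0.0149
sl9 18 z 0.097 mean [ 0.4482 -0.2037] rect [ 0.4487 -0.2055] [0.036  0.0122] 5.1 circ [ 0.4492 -0.2116] 0.0181
sl10 16 z 0.1071 mean [ 0.4472 -0.2029] rect [ 0.4469 -0.2046] [0.0341 0.0099] 11.0 circ [ 0.4479 -0.2095] 0.0171
sl11 15 z 0.115 mean [ 0.446  -0.2041] rect [ 0.4496 -0.2064] [0.0374 0.0139] 1.4 circ [ 0.4498 -0.2134] 0.0188
sl12 16 z 0.1244 mean [ 0.4475 -0.2035] rect [ 0.4473 -0.2052] [0.0356 0.0113] 11.6 circ [ 0.4485 -0.2107] 0.0179
sl13 20 z 0.136 mean [ 0.448  -0.2041] rect 
[... 1546 characters left out ...]
7 -0.2118] rect [ 0.4632 -0.2126] [0.0171 0.0388] 23.5 circ [ 0.4554 -0.216 ] 0.0195
sl13 81 z 0.1349 mean [ 0.4658 -0.213 ] rect [ 0.4615 -0.2136] [0.0189 0.039 ] 21.7 circ [ 0.4534 -0.2168] 0.0196
sl14 83 z 0.1453 mean [ 0.4659 -0.2125] rect [ 0.4613 -0.2131] [0.0214 0.0395] 23.1 circ [ 0.453  -0.2167] 0.0199
sl15 86 z 0.1547 mean [ 0.4655 -0.2121] rect [ 0.4619 -0.2124] [0.019  0.0389] 25.2 circ [ 0.4544 -0.2159] 0.0196
sl16 212 z 0.1661 mean [ 0.4566 -0.216 ] rect [ 0.4549 -0.2168] [0.036 0.037] 12.8 circ [ 0.4529 -0.2178] 0.0203
jar 1079 [ 0.407 -0.058  0.01 ] [0.47  0.008 0.082]
nub 180 [ 0.53  -0.118  0.009] [ 0.556 -0.092  0.034]
red 1015 [ 0.292 -0.2    0.021] [ 0.41  -0.137  0.154]
```

View pics/crop1.png

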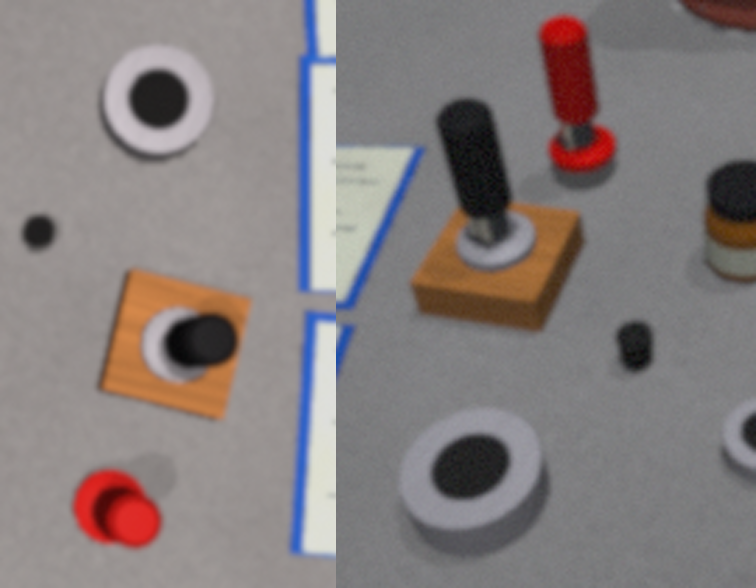

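The crop confirms it: the black tester stands in the right-hand rest, the red one stands separately, and the large ring is in front of the tester. Next I refine the centres and work out the tool-frame shifts.

```bash
cat >> h.py <<'E'
from scipy.spatial.transform import Rotation as Ro
def state(o=None):
    o=o or ctrl.get_obs(); R=Ro.from_rotvec(o['tool_rot']).as_matrix()
    print('t',round(o['t'],2),'tcp',o['tool_pos'].round(4),'F',np.round(o['contact_force'],2),'M',np.round(o['wrist_torque'],2),'open',round(o['opening'],4),'q',o['q'].round(2))
    print('R',R.round(4).tolist()); return o,R
def to(*pts):
    o,R=state()
    for P in pts: print(P,'shift tool',(R.T@(np.array(P)-o['tool_pos'])).round(4))
E
python3 - <<'E'
from h import *
from scipy.optimize import least_squares
Z={n:np.load('pics/_%s.npz'%n) for n in('scene','top')}
for n in('top','scene'):
    d=Z[n]['d'];p=ctrl.camera_params(n);W=world(d,p);W[d==0]=np.nan
    x,y,z=np.moveaxis(W,-1,0)
    m=(np.hypot(x-.648,y+.202)<.06)&(z>.030)&(z<.042); pts=np.c_[x[m],y[m]].astype(np.float32)
    c,r=cv2.minEnclosingCircle(pts); print(n,'ring',np.round(c,4),round(r,4),pts.mean(0).round(4),'z',np.median(z[m]).round(4))
    # rubber by colour
    g=Z[n]['im'].max(-1); k=m&(np.hypot(x-.648,y+.202)<.035)&(g<70); pts=np.c_[x[k],y[k]].astype(np.float32)
    c,r=cv2.minEnclosingCircle(pts);print(' rubber',np.round(c,4),round(r,4),pts.mean(0).round(4))
    m=(np.hypot(x-.453,y+.21)<.075)&(z>.029)&(z<.0385)
    pts=np.c_[x[m],y[m]].astype(np.float32); print(' rest',[np.round(v,4) for v in cv2.minAreaRect(pts)])
    m=(np.hypot(x-.34,y+.16)<.05)&(z>.115)&(z<.15);print(' red top',W[m].mean(0).round(3))
to((.35,.3,.25),(.45,.05,.25),(.4515,-.218,.23),(.4515,-.218,.103))
E
```

```text
top ring [ 0.6492 -0.2017] 0.0451 [ 0.6489 -0.2017] z 0.0341
 rubber [ 0.6496 -0.2032] 0.0229 [ 0.65   -0.2025]
 rest [array([ 0.4508, -0.2193]), array([0.1015, 0.0999]), np.float64(77.3196)]
 red top [ 0.322 -0.165  0.144]
scene ring [ 0.6516 -0.2006] 0.0457 [ 0.6546 -0.2   ] z 0.0356
 rubber [ 0.6511 -0.2016] 0.0235 [ 0.6521 -0.2015]
 rest [array([ 0.4521, -0.2175]), array([0.1012, 0.105 ]), np.float64(77.1595)]
 red top [ 0.335 -0.164  0.134]
t 0.1 tcp [0.1753 0.5993 0.2302] F [-0.28  0.51  0.31] M [ 0.07 -0.03 -0.02] open 0.0855 q [ 1.17  0.05  1.61  0.    1.48 -0.12]
R [[-0.0008, 0.2809, 0.9597], [-0.0017, 0.9597, -0.2809], [-1.0, -0.0019, -0.0002]]
(0.35, 0.3, 0.25) shift tool [-0.0194 -0.2382  0.2517]
(0.45, 0.05, 0.25) shift tool [-0.0191 -0.4501  0.4179]
(0.4515, -0.218, 0.23) shift tool [ 0.0014 -0.7068  0.4946]
(0.4515, -0.218, 0.103) shift tool [ 0.1284 -0.7066  0.4947]
```

```bash
python3 -m handwheel '[1,-0.019,-0.238,0.252,0,0,0, 1,-0.019,-0.238,0.252,0,0,0, 1,-0.019,-0.238,0.252,0,0,0, 1,-0.019,-0.238,0.252,0,0,0, 1,-0.019,-0.238,0.252,0,0,0, 1,-0.019,-0.238,0.252,0,0,0, 1,-0.019,-0.238,0.252,0,0,0, 1,-0.019,-0.238,0.252,0,0,0, 1,-0.019,-0.45,0.418,0,0,0, 1,-0.019,-0.45,0.418,0,0,0, 1,-0.019,-0.45,0.418,0,0,0, 1,-0.019,-0.45,0.418,0,0,0]' 80
python3 -c "
from h import *
to((.4515,-.218,.25),(.4515,-.218,.103))"
```

```text
t: 1.1
tool_pos: [0.4065, 0.1562, 0.2497]
tool_rot: [0.223, 1.559, -0.223]
contact_force: [1.9, -0.3, 0.0]
opening: 0.0855
t 1.1 tcp [0.4065 0.1562 0.2497] F [ 1.89 -0.32  0.05] M [ 0.01 -0.04 -0.02] open 0.0855 q [ 0.2  -0.44  2.01  0.    1.57 -1.09]
R [[0.0002, 0.2807, 0.9598], [0.0001, 0.9598, -0.2807], [-1.0, 0.0001, 0.0001]]
(0.4515, -0.218, 0.25) shift tool [-3.000e-04 -3.465e-01  1.482e-01]
(0.4515, -0.218, 0.103) shift tool [ 0.1467 -0.3465  0.1482]
```

```bash
python3 -m handwheel '[1,0,-0.346,0.148,0,0,0, 1,0,-0.346,0.148,0,0,0, 1,0,-0.346,0.148,0,0,0, 1,0,-0.346,0.148,0,0,0, 1,0,-0.346,0.148,0,0,0, 1,0,-0.346,0.148,0,0,0, 1,0,-0.346,0.148,0,0,0, 1,0,-0.346,0.148,0,0,0, 1,0,-0.346,0.148,0,0,0, 1,0,-0.346,0.148,0,0,0, 1,0,-0.346,0.148,0,0,0, 1,0,-0.346,0.148,0,0,0]'
python3 -c "
from h import *
to((.4515,-.218,.25),(.4515,-.218,.103))"
```

```text
t: 2.1
tool_pos: [0.451, -0.2153, 0.2494]
tool_rot: [0.225, 1.56, -0.223]
contact_force: [0.4, 0.4, -0.2]
opening: 0.0855
t 2.1 tcp [ 0.451  -0.2153  0.2494] F [ 0.44  0.36 -0.21] M [-0.03 -0.01 -0.03] open 0.0855 q [-0.59 -0.26  1.88  0.    1.53 -1.88]
R [[-0.0011, 0.2816, 0.9595], [0.0012, 0.9595, -0.2816], [-1.0, 0.0008, -0.0013]]
(0.4515, -0.218, 0.25) shift tool [-0.0006 -0.0025  0.0013]
(0.4515, -0.218, 0.103) shift tool [ 0.1464 -0.0026  0.0015]
```

```bash
python3 -m handwheel '[1,0.01,-0.0025,0.001,0,0,0, 1,0.035,-0.0025,0.001,0,0,0, 1,0.065,-0.0025,0.001,0,0,0, 1,0.09,-0.0025,0.001,0,0,0, 1,0.11,-0.0025,0.001,0,0,0, 1,0.125,-0.0025,0.001,0,0,0, 1,0.138,-0.0025,0.001,0,0,0, 1,0.146,-0.0025,0.001,0,0,0, 1,0.146,-0.0025,0.001,0,0,0, 1,0.146,-0.0025,0.001,0,0,0]'
python3 - <<'E'
from h import *
to((.4515,-.218,.103))
im,d,p=grab('scene');cv2.imwrite('pics/scene2.png',cv2.resize(im[100:300,80:300],None,fx=2.7,fy=2.7,interpolation=cv2.INTER_CUBIC))
E
```

```text
t: 2.93
tool_pos: [0.4515, -0.2173, 0.1038]
tool_rot: [0.223, 1.56, -0.222]
contact_force: [0.5, -0.0, 0.7]
opening: 0.0852
t 2.93 tcp [ 0.4515 -0.2173  0.1038] F [ 0.5  -0.04  0.71] M [-0.    0.03 -0.01] open 0.0852 q [-0.6  -0.13  2.01  0.    1.26 -1.88]
R [[-0.0004, 0.2797, 0.9601], [0.0003, 0.9601, -0.2797], [-1.0, 0.0002, -0.0005]]
(0.4515, -0.218, 0.103) shift tool [ 0.0008 -0.0007  0.0002]
```

View pics/scene2.png

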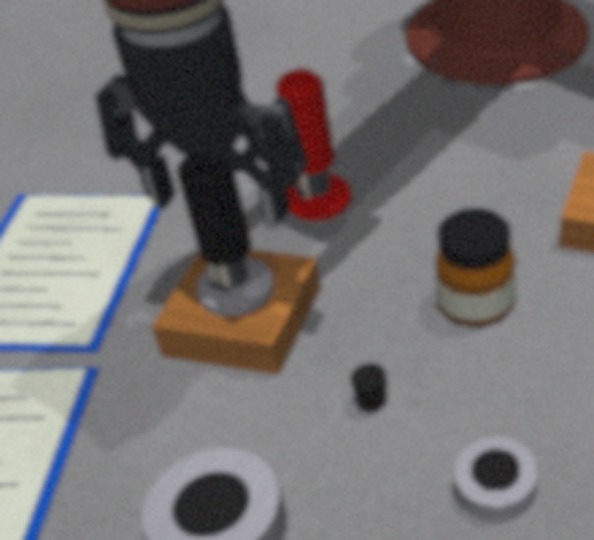

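The fingers straddle the barrel (about 215,210 in the crop) evenly and are clear of everything. Closing now.

```bash
python3 -m handwheel '[0.3,0,0,0,0,0,0, 0.3,0,0,0,0,0,0, 0.3,0,0,0,0,0,0, 0.3,0,0,0,0,0,0, 0.3,0,0,0,0,0,0, 0.3,0,0,0,0,0,0, 0.3,0,0,0,0,0,0, 0.3,0,0,0,0,0,0, 0.3,0,0,0,0,0,0, 0.3,0,0,0,0,0,0]' 80
python3 -c "
from h import *
state()"
```

```text
t: 3.82
tool_pos: [0.452, -0.219, 0.105]
tool_rot: [0.222, 1.558, -0.225]
contact_force: [-1.2, -3.3, 5.3]
opening: 0.038
t 3.82 tcp [ 0.452 -0.219  0.105] F [-1.23 -3.26  5.26] M [-0.45  0.19 -0.01] open 0.038 q [-0.6  -0.13  2.01 -0.    1.26 -1.88]
R [[0.0011, 0.281, 0.9597], [-0.0018, 0.9597, -0.281], [-1.0, -0.0014, 0.0016]]
```

```bash
python3 -m handwheel '[0.2,-0.005,0,0,0,0,0, 0.2,-0.015,0,0,0,0,0, 0.2,-0.03,0,0,0,0,0, 0.2,-0.045,0,0,0,0,0, 0.2,-0.06,0,0,0,0,0, 0.2,-0.07,0,0,0,0,0, 0.2,-0.08,0,0,0,0,0, 0.2,-0.08,0,0,0,0,0, 0.2,-0.08,0,0,0,0,0]' 80
python3 - <<'E'
from h import *
o,R=state()
im,d,p=grab('scene');cv2.imwrite('pics/scene3.png',cv2.resize(im[80:280,80:300],None,fx=2.7,fy=2.7,interpolation=cv2.INTER_CUBIC))
W=world(d,p);W[d==0]=np.nan
x,y,z=np.moveaxis(W,-1,0)
for a,b in((.13,.14),(.14,.15),(.15,.16),(.16,.17),(.17,.18)):
  m=(np.hypot(x-.4515,y+.218)<.05)&(z>a)&(z<b);q=W[m];g=im.max(-1)[m]
  if len(q): print(a,len(q),q.mean(0).round(4),q.min(0).round(3),q.max(0).round(3))
for a,b in((.095,.11),(.11,.12),(.12,.128)):
  m=(np.hypot(x-.4515,y+.218)<.05)&(z>a)&(z<b);q=W[m]
  if len(q): print(a,len(q),q.mean(0).round(4),q.min(0).round(3),q.max(0).round(3),[np.round(v,4) for v in cv2.minEnclosingCircle(q[:,:2].astype(np.float32))])
E
```

```text
t: 4.57
tool_pos: [0.4516, -0.2181, 0.1841]
tool_rot: [0.224, 1.559, -0.223]
contact_force: [0.5, 0.3, -2.7]
opening: 0.0386
t 4.57 tcp [ 0.4516 -0.2181  0.1841] F [ 0.52  0.34 -2.73] M [0.   0.06 0.02] open 0.0386 q [-0.6  -0.22  1.95  0.    1.41 -1.88]
R [[0.0003, 0.2809, 0.9597], [0.0, 0.9597, -0.2809], [-1.0, 0.0001, 0.0003]]
0.13 75 [ 0.462  -0.2158  0.1351] [ 0.447 -0.233  0.13 ] [ 0.471 -0.202  0.14 ]
0.14 56 [ 0.4612 -0.2152  0.1454] [ 0.451 -0.23   0.14 ] [ 0.468 -0.204  0.15 ]
0.15 30 [ 0.4627 -0.216   0.153 ] [ 0.453 -0.229  0.15 ] [ 0.469 -0.205  0.157]
0.16 79 [ 0.4656 -0.2108  0.1653] [ 0.448 -0.234  0.16 ] [ 0.472 -0.196  0.17 ]
0.17 87 [ 0.4664 -0.2123  0.1747] [ 0.452 -0.235  0.17 ] [ 0.473 -0.196  0.18 ]
0.11 49 [ 0.4726 -0.2092  0.1179] [ 0.441 -0.244  0.115] [ 0.481 -0.187  0.12 ] [array([ 0.4524, -0.2161]), np.float64(0.03)]
0.12 272 [ 0.4626 -0.2124  0.1252] [ 0.422 -0.246  0.12 ] [ 0.482 -0.187  0.128] [array([ 0.4518, -0.216 ]), np.float64(0.0307)]
```

View pics/scene3.png

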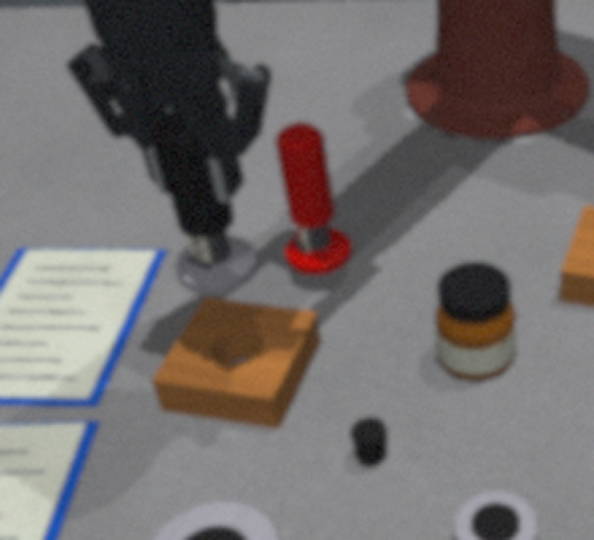

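```bash
python3 -c "
from h import *
to((.651,-.202,.184),(.651,-.202,.105))"
```

```text
t 4.62 tcp [ 0.4512 -0.2178  0.1833] F [-0.93  0.47 -2.86] M [ 0.01 -0.04  0.05] open 0.0385 q [-0.6  -0.21  1.95  0.    1.41 -1.88]
R [[-0.0009, 0.2809, 0.9597], [0.0008, 0.9597, -0.2809], [-1.0, 0.0005, -0.0011]]
(0.651, -0.202, 0.184) shift tool [-0.0009  0.0713  0.1873]
(0.651, -0.202, 0.105) shift tool [0.0781 0.0713 0.1874]
```

```bash
python3 -m handwheel '[0.2,0,0.006,0.015,0,0,0, 0.2,0,0.017,0.045,0,0,0, 0.2,0,0.029,0.077,0,0,0, 0.2,0,0.041,0.107,0,0,0, 0.2,0,0.052,0.137,0,0,0, 0.2,0,0.061,0.16,0,0,0, 0.2,0,0.067,0.177,0,0,0, 0.2,0,0.071,0.187,0,0,0, 0.2,0,0.071,0.187,0,0,0, 0.2,0,0.071,0.187,0,0,0, 0.2,0,0.071,0.187,0,0,0, 0.2,0,0.071,0.187,0,0,0]' 80
python3 - <<'E'
from h import *
im,d,p=grab('scene');cv2.imwrite('pics/scene4.png',cv2.resize(im[130:350,80:300],None,fx=2.7,fy=2.7,interpolation=cv2.INTER_CUBIC))
W=world(d,p);W[d==0]=np.nan
x,y,z=np.moveaxis(W,-1,0)
for a,b in((.11,.119),(.119,.124),(.124,.13)):
  m=(np.hypot(x-.651,y+.202)<.05)&(z>a)&(z<b);q=W[m]
  if len(q)>5: print(a,len(q),q.mean(0).round(4),[np.round(v,4) for v in cv2.minEnclosingCircle(q[:,:2].astype(np.float32))])
m=(np.hypot(x-.651,y+.202)<.033)&(z>.11)&(z<.13); q=W[m]
# plane fit of foot top
k=np.hypot(q[:,0]-.651,q[:,1]+.202)>.014; q=q[k]
A=np.c_[q[:,:2]-[.651,-.202],np.ones(len(q))]
for _ in range(5):
  c=np.linalg.lstsq(A,q[:,2],rcond=None)[0]; r=abs(A@c-q[:,2]); A=A[r<.003];q=q[r<.003]
print('foot plane',c.round(4),len(q))
m=(np.hypot(x-.651,y+.2)<.045)&(z>.03)&(z<.04);q=W[m];print('ring visible',q.mean(0))
im,d,p=grab('top');cv2.imwrite('pics/top4.png',cv2.resize(im[50:300,250:420],None,fx=2.4,fy=2.4,interpolation=cv2.INTER_CUBIC))
to((.651,-.202,.105))
E
```

```text
t: 5.62
tool_pos: [0.6499, -0.2026, 0.1833]
tool_rot: [0.224, 1.561, -0.224]
contact_force: [-0.1, -0.8, -3.3]
opening: 0.0385
0.11 71 [ 0.6698 -0.1905  0.1166] [array([ 0.6554, -0.1974]), np.float64(0.0289)]
0.119 172 [ 0.664  -0.1937  0.1225] [array([ 0.6503, -0.2014]), np.float64(0.0303)]
0.124 411 [ 0.6567 -0.1968  0.1261] [array([ 0.6506, -0.2009]), np.float64(0.0294)]
foot plane [-0.0453 -0.0246  0.1251] 425
ring visible [ 0.65500529 -0.19918216  0.03554381]
t 5.72 tcp [ 0.6502 -0.2027  0.1839] F [ 0.26  0.6  -2.81] M [-0.03  0.03  0.03] open 0.0385 q [-0.41  0.21  1.52 -0.    1.41 -1.7 ]
R [[-0.0004, 0.2815, 0.9596], [0.0001, 0.9596, -0.2815], [-1.0, 0.0, -0.0004]]
(0.651, -0.202, 0.105) shift tool [0.0789 0.0009 0.0006]
```

View pics/scene4.png

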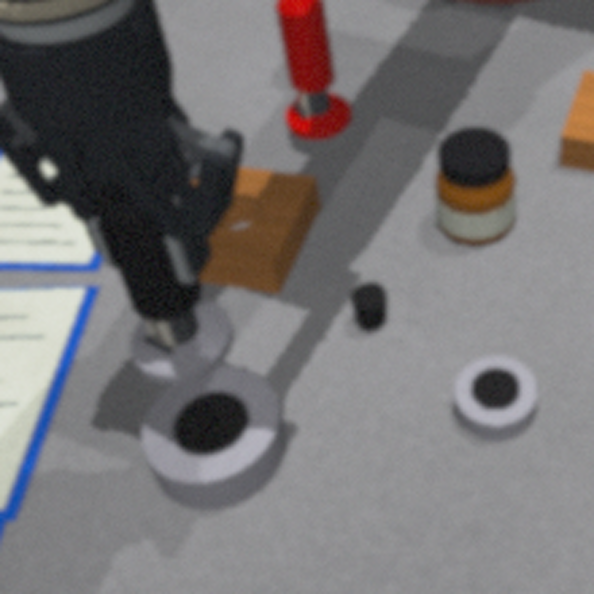

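View pics/top4.png

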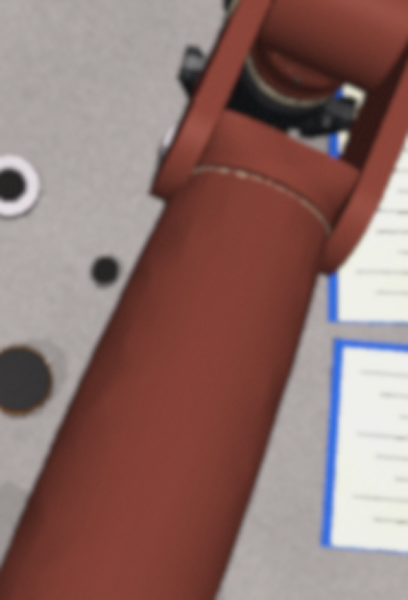

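```bash
python3 -m handwheel '[0.2,0.01,0.001,0.0005,0,0,0, 0.2,0.025,0.001,0.0005,0,0,0, 0.2,0.04,0.001,0.0005,0,0,0, 0.2,0.05,0.001,0.0005,0,0,0, 0.2,0.056,0.001,0.0005,0,0,0, 0.2,0.06,0.001,0.0005,0,0,0, 0.2,0.063,0.001,0.0005,0,0,0, 0.2,0.066,0.001,0.0005,0,0,0, 0.2,0.069,0.001,0.0005,0,0,0, 0.2,0.072,0.001,0.0005,0,0,0, 0.2,0.074,0.001,0.0005,0,0,0, 0.2,0.074,0.001,0.0005,0,0,0]' 100
python3 - <<'E'
from h import *
to((.651,-.202,.105))
im,d,p=grab('scene');cv2.imwrite('pics/scene5.png',cv2.resize(im[200:340,90:230],None,fx=4,fy=4,interpolation=cv2.INTER_CUBIC))
E
```

```text
t: 6.72
tool_pos: [0.6521, -0.202, 0.1107]
tool_rot: [0.223, 1.558, -0.224]
contact_force: [-2.7, 1.5, 3.7]
opening: 0.0382
t 6.72 tcp [ 0.6521 -0.202   0.1107] F [-2.74  1.52  3.66] M [0.27 0.53 0.01] open 0.0382 q [-0.41  0.28  1.57 -0.    1.29 -1.7 ]
R [[0.0011, 0.281, 0.9597], [-0.0005, 0.9597, -0.281], [-1.0, -0.0002, 0.0012]]
(0.651, -0.202, 0.105) shift tool [ 0.0057 -0.0004 -0.0011]
```

View pics/scene5.png

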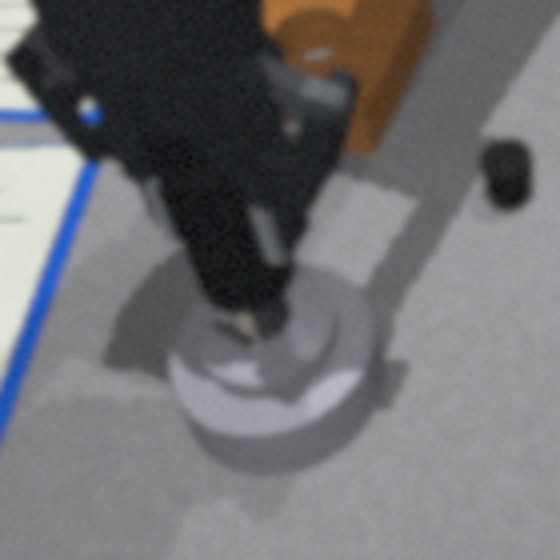

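```bash
python3 -m handwheel '[0.2,0.001,0,0,0,0,0, 0.2,0.002,0,0,0,0,0, 0.2,0.003,0,0,0,0,0, 0.2,0.004,0,0,0,0,0, 0.2,0.005,0,0,0,0,0, 0.2,0.006,0,0,0,0,0, 0.2,0.006,0,0,0,0,0, 0.2,0.006,0,0,0,0,0]' 100
python3 - <<'E'
from h import *
to((.651,-.202,.105))
E
```

```text
t: 7.43
tool_pos: [0.6522, -0.202, 0.1051]
tool_rot: [0.223, 1.558, -0.224]
contact_force: [-3.1, 0.8, 7.5]
opening: 0.0384
t 7.43 tcp [ 0.6522 -0.202   0.1051] F [-3.14  0.84  7.5 ] M [ 0.23  0.67 -0.01] open 0.0384 q [-0.41  0.28  1.57 -0.    1.29 -1.7 ]
R [[0.0012, 0.2809, 0.9597], [-0.0006, 0.9597, -0.2809], [-1.0, -0.0002, 0.0013]]
(0.651, -0.202, 0.105) shift tool [ 0.0001 -0.0003 -0.0012]
```

```bash
python3 -m handwheel '[0.2,0.0005,0,0,0,0,0, 0.2,0.001,0,0,0,0,0, 0.2,0.001,0,0,0,0,0]' 100; python3 -m handwheel '[0.2,0.0005,0,0,0,0,0, 0.2,0.001,0,0,0,0,0, 0.2,0.001,0,0,0,0,0]' 100
python3 - <<'E'
from h import *
to((.651,-.202,.105))
im,d,p=grab('scene');cv2.imwrite('pics/scene6.png',cv2.resize(im[200:340,90:230],None,fx=4,fy=4,interpolation=cv2.INTER_CUBIC))
W=world(d,p);W[d==0]=np.nan
x,y,z=np.moveaxis(W,-1,0)
m=(np.hypot(x-.651,y+.202)<.05)&(z>.025)&(z<.06)
rr=np.hypot(x-.6516,y+.2006)
m1=m&(rr>.033)&(rr<.042); m2=m&(rr<.026)&(rr>.012)&(im.max(-1)>60)
for k in(m1,m2):
  q=W[k]; A=np.c_[q[:,:2]-[.651,-.202],np.ones(len(q))]
  for _ in range(5):
    c=np.linalg.lstsq(A,q[:,2],rcond=None)[0]; r=abs(A@c-q[:,2]); A=A[r<.003];q=q[r<.003]
  print('plane',c.round(4),len(q))
E
```

```text
t: 7.68
tool_pos: [0.6524, -0.2021, 0.1051]
tool_rot: [0.223, 1.558, -0.224]
contact_force: [-4.5, 1.6, 10.9]
opening: 0.0381
t: 7.93
tool_pos: [0.6525, -0.2021, 0.1051]
tool_rot: [0.223, 1.557, -0.224]
contact_force: [-5.5, 2.5, 14.0]
opening: 0.038
t 7.93 tcp [ 0.6525 -0.2021  0.1051] F [-5.5   2.55 14.04] M [0.59 1.3  0.01] open 0.038 q [-0.41  0.28  1.57 -0.    1.29 -1.7 ]
R [[0.0017, 0.2809, 0.9597], [-0.0008, 0.9597, -0.2809], [-1.0, -0.0003, 0.0018]]
(0.651, -0.202, 0.105) shift tool [ 0.0001 -0.0003 -0.0015]
plane [ 0.0025 -0.0006  0.0358] 474
plane [-0.0152 -0.0079  0.0482] 306
```

View pics/scene6.png

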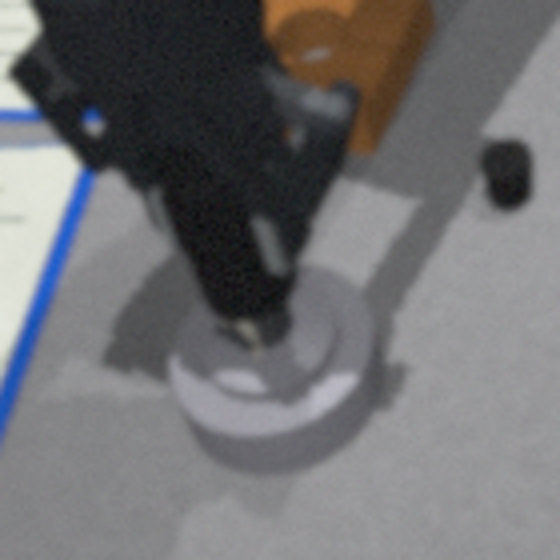

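```bash
python3 -m handwheel '[0.2,0.0005,0,0,0,0,0, 0.2,0.001,0,0,0,0,0, 0.2,0.0015,0,-0.0005,0,0,0, 0.2,0.002,0,-0.001,0,0,0, 0.2,0.002,0,-0.001,0,0,0, 0.2,0.002,0,-0.001,0,0,0, 0.2,0.002,0,-0.001,0,0,0, 0.2,0.002,0,-0.001,0,0,0, 0.2,0.002,0,-0.001,0,0,0, 0.2,0.002,0,-0.001,0,0,0, 0.2,0.002,0,-0.001,0,0,0, 0.2,0.002,0,-0.001,0,0,0]' 100
python3 - <<'E'
from h import *
to((.651,-.202,.105))
im,d,p=grab('scene')
np.savez('pics/press.npz',im=im,d=d)
W=world(d,p);W[d==0]=np.nan
x,y,z=np.moveaxis(W,-1,0)
m=(z>.025)&(z<.06)
rr=np.hypot(x-.6516,y+.2006)
for lo,hi in((.033,.042),(.012,.024),(.012,.026)):
  k=m&(rr>lo)&(rr<hi)&(im.max(-1)>60)
  q=W[k]; A=np.c_[q[:,:2]-[.6516,-.2006],np.ones(len(q))]
  for _ in range(5):
    c=np.linalg.lstsq(A,q[:,2],rcond=None)[0]; r=abs(A@c-q[:,2]); A=A[r<.0025];q=q[r<.0025]
  print('plane',lo,hi,c.round(4),len(q))
k=m&(z>.0425)&(rr<.045);print('foot circ',[np.round(v,4) for v in cv2.minEnclosingCircle(W[k][:,:2].astype(np.float32))])
E
```

```text
t: 8.98
tool_pos: [0.6524, -0.2022, 0.105]
tool_rot: [0.223, 1.555, -0.224]
contact_force: [-6.8, 2.6, 18.3]
opening: 0.0381
t 8.98 tcp [ 0.6524 -0.2022  0.105 ] F [-6.83  2.57 18.33] M [0.77 1.44 0.03] open 0.0381 q [-0.41  0.28  1.57  0.    1.28 -1.7 ]
R [[0.0038, 0.2809, 0.9597], [-0.0015, 0.9597, -0.2809], [-1.0, -0.0004, 0.004]]
(0.651, -0.202, 0.105) shift tool [-0.0001 -0.0003 -0.0014]
plane 0.033 0.042 [ 0.0003 -0.      0.0357] 461
plane 0.012 0.024 [-0.0152 -0.0068  0.0484] 236
plane 0.012 0.026 [-0.0181 -0.0043  0.048 ] 291
foot circ [array([ 0.6522, -0.2002]), np.float64(0.0299)]
```

```bash
python3 -m handwheel '[0.2,0.0005,0,-0.0005,0,0.1,0, 0.2,0.001,0,-0.001,0,0.2,0, 0.2,0.001,0,-0.0015,0,0.2,0, 0.2,0.001,0,-0.0015,0,0.2,0, 0.2,0.001,0,-0.0015,0,0.2,0, 0.2,0.001,0,-0.0015,0,0.2,0, 0.2,0.001,0,-0.0015,0,0.2,0, 0.2,0.001,0,-0.0015,0,0.2,0, 0.2,0.001,0,-0.0015,0,0.2,0, 0.2,0.001,0,-0.0015,0,0.2,0, 0.2,0.001,0,-0.0015,0,0.2,0, 0.2,0.001,0,-0.0015,0,0.2,0]' 100
python3 - <<'E'
from h import *
to((.651,-.202,.105))
im,d,p=grab('scene')
W=world(d,p);W[d==0]=np.nan
x,y,z=np.moveaxis(W,-1,0)
m=(z>.025)&(z<.06);rr=np.hypot(x-.6516,y+.2006)
for lo,hi in((.012,.024),(.016,.022)):
  k=m&(rr>lo)&(rr<hi)&(im.max(-1)>60)
  q=W[k]; A=np.c_[q[:,:2]-[.6516,-.2006],np.ones(len(q))]
  for _ in range(5):
    c=np.linalg.lstsq(A,q[:,2],rcond=None)[0]; r=abs(A@c-q[:,2]); A=A[r<.0025];q=q[r<.0025]
  print('plane',lo,hi,c.round(4),len(q))
cv2.imwrite('pics/scene7.png',cv2.resize(im[230:340,110:220],None,fx=5,fy=5,interpolation=cv2.INTER_CUBIC))
E
```

```text
t: 10.03
tool_pos: [0.6522, -0.2021, 0.1049]
tool_rot: [0.223, 1.555, -0.224]
contact_force: [-4.5, 1.9, 19.0]
opening: 0.0384
t 10.03 tcp [ 0.6522 -0.2021  0.1049] F [-4.54  1.89 18.97] M [0.72 1.05 0.03] open 0.0384 q [-0.41  0.28  1.57  0.    1.28 -1.7 ]
R [[0.0038, 0.281, 0.9597], [-0.0015, 0.9597, -0.281], [-1.0, -0.0004, 0.004]]
(0.651, -0.202, 0.105) shift tool [-0.0001 -0.0002 -0.0012]
plane 0.012 0.024 [-0.0222 -0.0014  0.0486] 240
plane 0.016 0.022 [-0.0246 -0.0123  0.0486] 143
```

View pics/scene7.png

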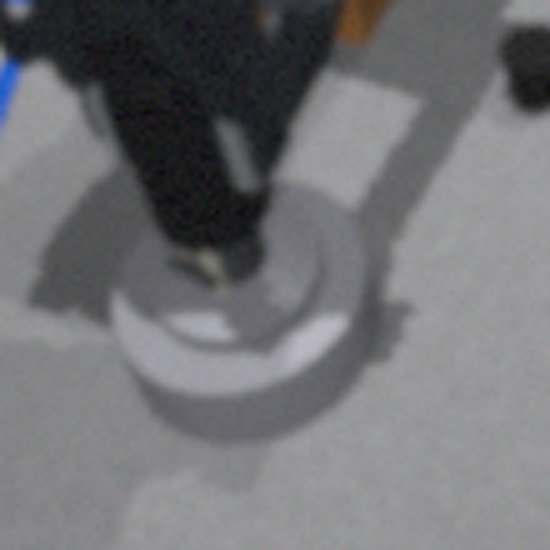

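The press has held flush for over 2 s. Height is stalled at 0.105, at about 21 N, and the tilt is pinned by the ring. Lifting off.

```bash
python3 -m handwheel '[0.2,-0.004,0,0,0,-0.2,0, 0.2,-0.012,0,0,0,-0.2,0, 0.2,-0.022,0,0,0,-0.2,0, 0.2,-0.035,0,0,0,-0.2,0, 0.2,-0.05,0,0,0,-0.2,0, 0.2,-0.065,0,0,0,-0.2,0, 0.2,-0.078,0,0,0,-0.2,0, 0.2,-0.085,0,0,0,-0.2,0, 0.2,-0.085,0,0,0,-0.2,0, 0.2,-0.085,0,0,0,-0.2,0]' 100
python3 - <<'E'
from h import *
im,d,p=grab('scene')
W=world(d,p);W[d==0]=np.nan
x,y,z=np.moveaxis(W,-1,0)
to((.4516,-.2181,.184))
o=ctrl.get_obs(); zz=o['tool_pos'][2]-.105+.035; print('foot exp',zz)
rr=np.hypot(x-.6512,y+.2012)
for a,b in((.006,.010),(.010,.014)):
  k=(rr<.045)&(z>zz+a)&(z<zz+b);print('foot circ',k.sum(),[np.round(v,4) for v in cv2.minEnclosingCircle(W[k][:,:2].astype(np.float32))])
cv2.imwrite('pics/scene8.png',cv2.resize(im[130:350,80:300],None,fx=2.7,fy=2.7,interpolation=cv2.INTER_CUBIC))
E
```

```text
t: 10.92
tool_pos: [0.6498, -0.2012, 0.1845]
tool_rot: [0.223, 1.559, -0.224]
contact_force: [0.4, -0.3, -2.8]
opening: 0.0378
t 10.97 tcp [ 0.6493 -0.201   0.1834] F [ 0.13  1.01 -2.56] M [-0.01  0.    0.01] open 0.0381 q [-0.41  0.21  1.52 -0.    1.41 -1.7 ]
R [[-0.001, 0.281, 0.9597], [0.0004, 0.9597, -0.281], [-1.0, 0.0001, -0.0011]]
(0.4516, -0.2181, 0.184) shift tool [-0.0004 -0.072  -0.1849]
foot exp 0.11338184907407452
foot circ 74 [array([ 0.6502, -0.1997]), np.float64(0.03)]
foot circ 354 [array([ 0.6499, -0.1999]), np.float64(0.03)]
```

View pics/scene8.png

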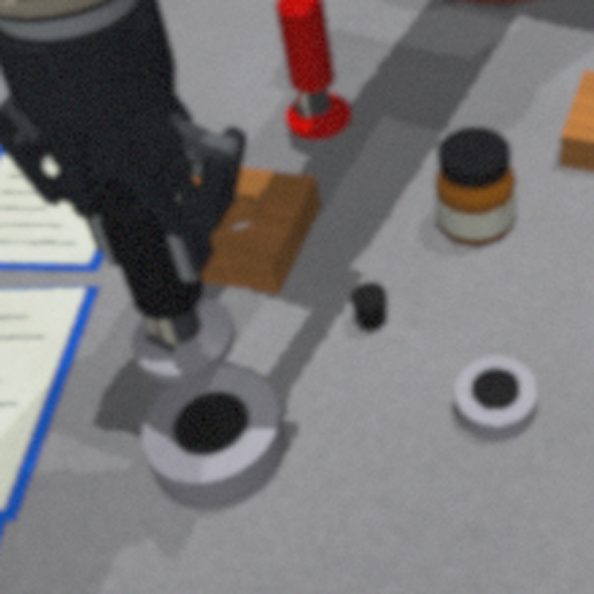

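The tester is still held upright at (175,340), and the rubber at (210,420) has sprung back. Returning to the rest.

```bash
python3 -m handwheel '[0.2,0,-0.006,-0.015,0,0,0, 0.2,0,-0.017,-0.044,0,0,0, 0.2,0,-0.029,-0.075,0,0,0, 0.2,0,-0.041,-0.105,0,0,0, 0.2,0,-0.052,-0.134,0,0,0, 0.2,0,-0.061,-0.157,0,0,0, 0.2,0,-0.068,-0.174,0,0,0, 0.2,0,-0.072,-0.185,0,0,0, 0.2,0,-0.072,-0.185,0,0,0, 0.2,0,-0.072,-0.185,0,0,0, 0.2,0,-0.072,-0.185,0,0,0]' 100
python3 - <<'E'
from h import *
im,d,p=grab('scene')
W=world(d,p);W[d==0]=np.nan
x,y,z=np.moveaxis(W,-1,0)
to((.4516,-.2181,.105))
o=ctrl.get_obs(); zz=o['tool_pos'][2]-.105+.035
rr=np.hypot(x-.452,y+.217)
for a,b in((.006,.010),(.010,.014)):
  k=(rr<.045)&(z>zz+a)&(z<zz+b);print('foot circ',k.sum(),[np.round(v,4) for v in cv2.minEnclosingCircle(W[k][:,:2].astype(np.float32))])
E
```

```text
t: 11.88
tool_pos: [0.4521, -0.2181, 0.1835]
tool_rot: [0.224, 1.559, -0.223]
contact_force: [-0.4, 0.3, -2.0]
opening: 0.0382
t 11.93 tcp [ 0.4523 -0.2181  0.1837] F [-0.25 -0.03 -2.69] M [ 0.03  0.01 -0.  ] open 0.0379 q [-0.6  -0.21  1.94  0.    1.41 -1.88]
R [[-0.0002, 0.2806, 0.9598], [0.0004, 0.9598, -0.2806], [-1.0, 0.0003, -0.0003]]
(0.4516, -0.2181, 0.105) shift tool [ 0.0787 -0.0002 -0.0007]
foot circ 70 [array([ 0.4532, -0.2163]), np.float64(0.0298)]
foot circ 213 [array([ 0.4529, -0.2166]), np.float64(0.0299)]
```

```bash
python3 -m handwheel '[0.2,0.01,0,-0.001,0,0,0, 0.2,0.025,0,-0.001,0,0,0, 0.2,0.04,0,-0.001,0,0,0, 0.2,0.053,0,-0.001,0,0,0, 0.2,0.062,0,-0.001,0,0,0, 0.2,0.069,0,-0.001,0,0,0, 0.2,0.073,0,-0.001,0,0,0, 0.2,0.0755,0,-0.001,0,0,0, 0.2,0.077,0,-0.001,0,0,0, 0.2,0.0785,0,-0.001,0,0,0, 0.2,0.0785,0,-0.001,0,0,0]' 100
python3 -c "
from h import *
to((.4516,-.2181,.105))"
```

```text
t: 12.85
tool_pos: [0.4511, -0.2182, 0.1059]
tool_rot: [0.223, 1.558, -0.224]
contact_force: [-0.3, 0.4, -2.2]
opening: 0.0379
t 12.85 tcp [ 0.4511 -0.2182  0.1059] F [-0.34  0.43 -2.19] M [0.05 0.06 0.04] open 0.0379 q [-0.6  -0.13  2.01 -0.    1.26 -1.89]
R [[0.0007, 0.281, 0.9597], [-0.0005, 0.9597, -0.281], [-1.0, -0.0003, 0.0008]]
(0.4516, -0.2181, 0.105) shift tool [0.0009 0.0002 0.0004]
```

```bash
python3 -m handwheel '[0.2,0.0005,0,0.0004,0,0,0, 0.2,0.001,0,0.0004,0,0,0, 0.2,0.0015,0,0.0004,0,0,0, 0.2,0.0015,0,0.0004,0,0,0]' 100
python3 - <<'E'
from h import *
to((.4516,-.2181,.105))
im,d,p=grab('scene')
cv2.imwrite('pics/scene9.png',cv2.resize(im[110:270,90:250],None,fx=3.6,fy=3.6,interpolation=cv2.INTER_CUBIC))
E
```

```text
t: 13.18
tool_pos: [0.4517, -0.2184, 0.105]
tool_rot: [0.223, 1.558, -0.224]
contact_force: [-1.1, 0.4, 2.1]
opening: 0.0383
t 13.18 tcp [ 0.4517 -0.2184  0.105 ] F [-1.12  0.44  2.06] M [0.19 0.19 0.01] open 0.0383 q [-0.6  -0.13  2.01  0.    1.26 -1.88]
R [[0.001, 0.2809, 0.9597], [-0.0006, 0.9597, -0.2809], [-1.0, -0.0003, 0.0011]]
(0.4516, -0.2181, 0.105) shift tool [-0.      0.0003 -0.0002]
```

View pics/scene9.png

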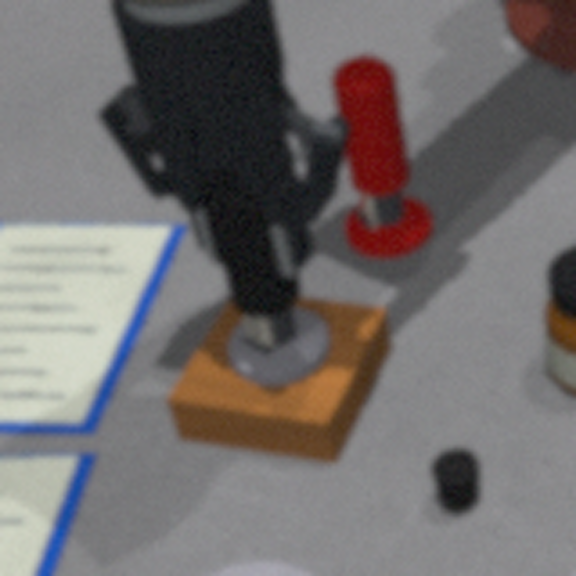

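The foot (280,345) rests centred on the block and carries the weight; Fz went from −2.7 to +2.1. Opening and withdrawing upward.

```bash
python3 -m handwheel '[0.5,0,0,0,0,0,0, 0.6,0,0,0,0,0,0, 0.8,0,0,0,0,0,0, 1,0,0,0,0,0,0, 1,0,0,0,0,0,0, 1,0,0,0,0,0,0, 1,0,0,0,0,0,0, 1,0,0,0,0,0,0, 1,0,0,0,0,0,0, 1,0,0,0,0,0,0]' 30
python3 -c "
from h import *
state()"
```

```text
t: 14.07
tool_pos: [0.4513, -0.2181, 0.104]
tool_rot: [0.224, 1.559, -0.224]
contact_force: [0.5, -0.2, 0.1]
opening: 0.0853
t 14.07 tcp [ 0.4513 -0.2181  0.104 ] F [ 0.54 -0.2   0.11] M [ 0.02  0.   -0.02] open 0.0853 q [-0.6  -0.13  2.01  0.    1.26 -1.88]
R [[0.0, 0.281, 0.9597], [-0.0, 0.9597, -0.281], [-1.0, -0.0, 0.0]]
```

```bash
python3 -m handwheel '[1,-0.01,0,0,0,0,0, 1,-0.03,0,0,0,0,0, 1,-0.06,0,0,0,0,0, 1,-0.1,0,0,0,0,0, 1,-0.14,0,0,0,0,0, 1,-0.17,0,0,0,0,0, 1,-0.18,0,0,0,0,0, 1,-0.18,0,0,0,0,0, 1,-0.18,0.02,-0.01,0,0,0, 1,-0.18,0.06,-0.02,0,0,0, 1,-0.18,0.1,-0.03,0,0,0, 1,-0.18,0.14,-0.04,0,0,0]'
python3 -m handwheel '[1,0,0.04,-0.01,0,0,0, 1,0,0.08,-0.02,0,0,0, 1,0,0.11,-0.03,0,0,0, 1,0,0.13,-0.04,0,0,0, 1,0,0.14,-0.04,0,0,0, 1,0,0.14,-0.04,0,0,0, 1,0,0.14,-0.04,0,0,0, 1,0,0.14,-0.04,0,0,0]'
python3 - <<'E'
from h import *
state()
im,d,p=grab('scene');im2,d2,p2=grab('top')
cv2.imwrite('pics/end_s.png',cv2.resize(im,(800,600)));cv2.imwrite('pics/end_t.png',cv2.resize(im2,(800,600)))
for n,d,p in(('scene',d,p),('top',d2,p2)):
  W=world(d,p);W[d==0]=np.nan;x,y,z=np.moveaxis(W,-1,0);rr=np.hypot(x-.4515,y+.218)
  for lo,hi in((.157,.18),(.04,.052)):
    k=(rr<.05)&(z>lo)&(z<hi);print(n,k.sum(),np.median(z[k]).round(4),[np.round(v,4) for v in cv2.minEnclosingCircle(W[k][:,:2].astype(np.float32))])
  k=(np.hypot(x-.65,y+.201)<.02);print('rubber z',np.nanmedian(z[k]).round(4))
E
```

```text
t: 15.07
tool_pos: [0.4509, -0.071, 0.2814]
tool_rot: [0.226, 1.563, -0.225]
contact_force: [1.4, -0.0, -0.2]
opening: 0.0853
t: 15.73
tool_pos: [0.4531, 0.0721, 0.283]
tool_rot: [0.224, 1.561, -0.225]
contact_force: [-0.6, 0.3, -0.2]
opening: 0.0855
t 15.73 tcp [0.4531 0.0721 0.283 ] F [-0.59  0.31 -0.17] M [0.03 0.01 0.04] open 0.0855 q [-0.   -0.38  1.91 -0.    1.61 -1.29]
R [[-0.0016, 0.2822, 0.9593], [-0.0006, 0.9593, -0.2822], [-1.0, -0.001, -0.0014]]
scene 237 0.1658 [array([ 0.4535, -0.2166]), np.float64(0.0198)]
scene 308 0.0468 [array([ 0.4537, -0.2164]), np.float64(0.0308)]
rubber z 0.0357
top 308 0.1643 [array([ 0.4496, -0.2188]), np.float64(0.02)]
top 268 0.0454 [array([ 0.4484, -0.2054]), np.float64(0.0392)]
rubber z 0.0344
```

View pics/end_s.png

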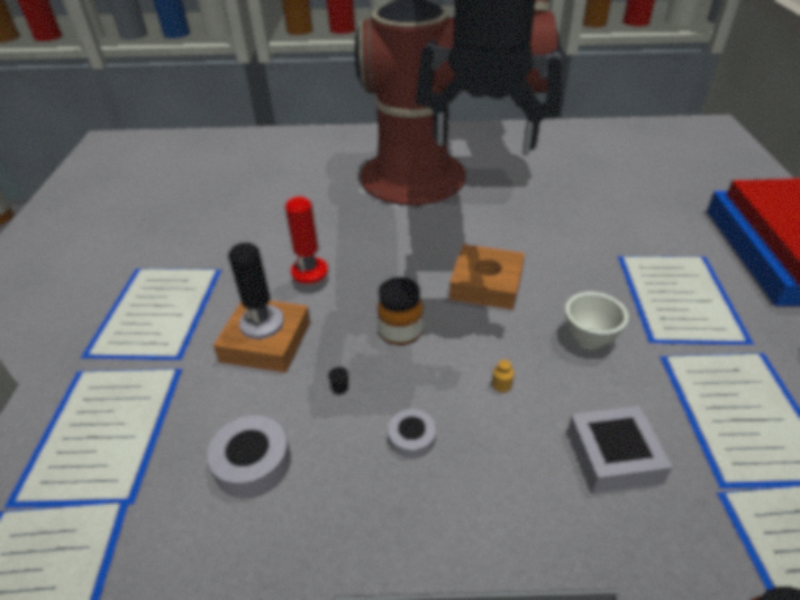

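View pics/end_t.png

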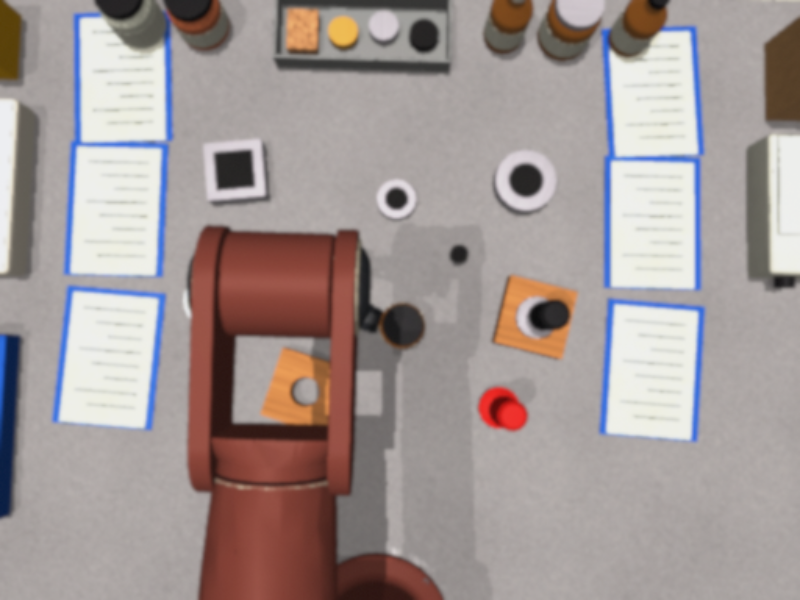

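Both views show the tester upright in its rest and nothing else moved. One check before handing in: whether the slope I fitted on the foot during the press also shows up with the tester standing freely, using stored images.

```bash
python3 - <<'E'
from h import *
p=ctrl.camera_params('scene')
for f,cx,cy in(('press',.6522,-.2002),('_scene',.4535,-.2166)):
  Z=np.load('pics/%s.npz'%f);im,d=Z['im'],Z['d']
  W=world(d,p);W[d==0]=np.nan;x,y,z=np.moveaxis(W,-1,0);rr=np.hypot(x-cx,y-cy)
  for lo,hi in((.012,.024),(.014,.026),(.016,.022)):
    k=(z>.0385)&(z<.06)&(rr>lo)&(rr<hi)&(x>cx-.005)
    q=W[k]; A=np.c_[q[:,:2]-[cx,cy],np.ones(len(q))]
    for _ in range(5):
      c=np.linalg.lstsq(A,q[:,2],rcond=None)[0]; r=abs(A@c-q[:,2]); A=A[r<.0025];q=q[r<.0025]
    print(f,lo,hi,c.round(4),len(q))
E
```

```text
press 0.012 0.024 [-0.0642 -0.0147  0.049 ] 201
press 0.014 0.026 [-0.0627 -0.0201  0.0485] 233
press 0.016 0.022 [-0.0387 -0.0201  0.0486] 117
_scene 0.012 0.024 [-0.104  -0.0402  0.0497] 92
_scene 0.014 0.026 [-0.1014 -0.0177  0.049 ] 121
_scene 0.016 0.022 [-0.0545 -0.0027  0.0487] 64
```

The free-standing tester shows the same apparent slope, even a little more, so it is depth smear at the rim and not real tilt. The heights also match (0.0486 against 0.0487), so the press was flush. Handing in.

```bash
python3 -c "
from station import ctrl
print(ctrl.finish_job())"
```

```text
the job is handed in; nothing more can be done
None
```

I took the reading on the large round sample and handed the job in at about 16 s of robot time. The tester stands upright in the right-hand rest, and the gripper is open and well clear of it.

- **Press:** I pressed the tester straight down, pin first, within about 1 mm of the ring's centre. It stopped at TCP height 0.105 m, the same height as when it stood in the rest. The contact force rose to about 21 N, and the foot stayed down for over 2 s.
- **Rubber:** I had no direct reading of how far the rubber sank. The force rose as expected on the way down, about 6.5 N with about 6 mm still to go. Afterwards the rubber was level with the ring again.
- **Return:** The last pictures put the tester within about 1 mm of where it started, upright, with its top at the right height. Nothing else appears to have moved.
- **Checks that disagreed:**
  - A plane fit on the foot during the press suggested 1–1.5° of tilt. The same fit on the tester standing freely in its rest gave as much or more, so I put it down to depth smear at the rim.
  - The two cameras disagree by 2–4 mm in position, somewhat more than the stated 2 mm calibration.
  - A side force of 3–7 N built up during the press. Shifting the tool slightly brought it down only to about 4.5 N.

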